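# Push the stuck red paint pot out of its tube

## Robot

A 7-joint arm with a two-finger parallel gripper is mounted at the origin on the work surface. World frame = base frame: x ahead of the robot, y to its left, z up, the work surface at z = 0. Lengths are in mm, angles in rad, forces in N, time in s.
With the tool pointing down it reaches from about 425 to 875 mm from the base axis. Payload 8.4 kg.
Tool frame: the origin (TCP) lies midway between the tips of the shut fingers; the grasp point (between the pads) lies 19 mm behind it; z points along the fingers, y is the direction in which the jaws open and shut (so a half turn about z gives the same grasp; the last joint's range is limited). The gripper opens to 87 mm and grips with 3 to 60 N. Pads are 19 mm wide; open, the fingers measure 117 mm over their backs; the gripper's body (75 mm by 190 mm) begins 51 mm behind the grasp point.
Start: joints at [1.028, 0.333, 0.04, 1.465, -0.013, 1.343, -0.059], TCP at [279.068, -587.013, 222.546] pointing down, gripper open.
Joint ranges: [-2.58, 2.58], [-0.38, 2.09], [-1.3, 1.39], [0.25, 2.4], [-1.5, 4.64], [0.08, 2.09], [-2.65, 2.65]. Speed limits (rad/s): [2.22, 2.22, 2.79, 2.79, 3.14, 3.14, 3.14].

## Interface

Orientations are given as a unit quaternion [w, x, y, z].
In Python, from plant import robot gives the robot as it stands. Calls block until the motion is done:
- robot.reach(position, orientation): joint-space move of the TCP to a pose.
- robot.servo_line(position, orientation=None, velocity=150): straight line of the TCP; orientation=None keeps the orientation; velocity is the mean speed in mm/s.
- robot.goto_joints(angles): joint-space move.
- robot.gripper_to(opening, newtons=None): finger opening in mm; newtons is the grip in N (None keeps the last); returns when the fingers have stopped.
- robot.hold(seconds).
- robot.solve_ik(position, orientation): joint angles nearest the present ones, or None.
- robot.snapshot(name): name is "scene" or "side" or "wrist"; returns a dict with "image" (420x560x3 uint8, red, green, blue), "camera_matrix" (3x3 intrinsics, pixels), "R" (3x3) and "t" (3): a world point X has camera coordinates R X + t. Camera axes: x right, y down, z forward; pixel columns grow to the right and rows downward; lengths in mm; the calibration is good to about 2 mm. A picture is of the moment at which its call begins. There is no depth.
A pose or a line that the arm cannot do raises robot.IKError and nothing moves.
- robot.job_done(): hands the job in, once; it reports no verdict.
Trained networks look in the newest picture that a camera, given by its name, has taken for a name from the list of things; names that differ only in an ending like _2 or _b are one class to them, and where a whole thing is asked for, a point or a joint stands for the part that bears it (a point fixed in the world has none). Each returns a list of dicts, best first, with "confidence" (0 to 1); they miss things now and then, are a little off and sometimes report something else, mostly with a low value. They report only what shows in the picture. A call takes as long as a camera call. They do not tell look-alikes from the thing itself.
- robot.trace(camera, query): "region" (420x560 bool, what is visible of it) and "bbox" ([left, top, right, bottom] in pixels, round what is visible of it).
- robot.pinpoint(camera, query): "point" ([column, row] in pixels: a listed point, or the origin of a listed thing).
Readings, each from a call of its own:
- robot.get_time_s(): time.
- robot.get_joints(): joint angles.
- robot.get_qd(): joint speeds.
- robot.get_joint_efforts(): joint torques, N m.
- robot.get_ee_pos(): TCP position.
- robot.get_tool_rot(): TCP orientation.
- robot.get_ft_force(): force on the tool from outside, world axes, zero at the start.
- robot.get_wrist_torque(): the same for the moment, N m.
- robot.get_width(): finger opening in mm.
Only numpy, scipy, OpenCV 4.12 (cv2) and the standard library are available. Lean on these libraries where they do the work, as an engineer would, in place of code of your own. Each camera call takes 0.05 s, during which the arm holds its last target.

## Task

The red-lidded paint pot is stuck in its upright clear dispenser tube. Take the wooden dowel from its white cup, push the red pot down with it until it drops out of the bottom into the tray of the same dispenser, then put the dowel back in its cup and let go. Leave the blue-lidded pot in its own tube.

Things in the scene. Friction and masses are not known exactly. Their poses are not given: they have to be found in the camera images.
- dispenser_red: Fixed, red stripe on its tray (blue-striped twin beside). Origin: underside centre on the table, on the tube's axis. Tray 110 x 110 mm, floor 4 mm, rim 14 mm. Upright clear tube, open both ends: outside 58 mm, bore 50 mm, lower end at 65 mm, mouth at 140 mm above the table. Two sprung pads in the bore, facing along y (heights 75 to 130 mm, gap 42 mm when empty), grip the pot.
- pot_red: Loose red pot, 44 mm diameter, 40 mm tall, 60 g, stuck upright in dispenser_red's tube. Origin: underside centre, z to the lid; at the start 78 to 90 mm above the table (lid 10 to 22 mm below the mouth). A steady push of about 5 to 15 N slides it down; it falls free once its lid is pushed below 75 mm above the table; push to 55 to 60 mm to be sure.
- pot_blue: The same pot in blue, gripped likewise in the blue-striped dispenser's tube; it must stay there. Origin: underside centre.
- dowel: Loose wooden dowel, 22 mm diameter, 150 mm long, 60 g, yellow band near its top. Origin: centre of its lower end, z along it. Starts upright in the middle of a fixed white cup (straight, 52 mm outside, 44 mm inside, 60 mm high, floor 5 mm), its upper 95 mm clear; grip it 115 to 130 mm above its lower end. Put it back where it started; it may lean in the cup.
Things that resemble listed ones, but are neither listed nor needed, are in the scene too. Of the things that look like the dowel, the middle-sized one is meant.

How it is judged (in metres and radians):
On the way, in this order (a step that is already met when the one before it is completed fails the run):
1. the dowel is pushing the red pot down its tube (contact force between dowel and pot_red above 0.5 N and distance of pot_red from where it was at the start of the episode above 0.006 m), for 0.04 s.
2. the red pot has dropped out into the tray of its dispenser (z of pot_red in the frame of dispenser_red below 0.04 m and horizontal distance between pot_red and dispenser_red below 0.07 m and contact force between dowel and pot_red below 0.1 N), for 0.1 s.
At the end, for the whole second after the job is handed in: Red pot at rest in its own dispenser's tray (underside centre under 40 mm high, within 70 mm of the tube's axis); dowel released, at rest in its cup (lower end within 30 mm of its start, leaning under 34 degrees); blue pot moved less than 15 mm (z of pot_red in the frame of dispenser_red below 0.04 m and horizontal distance between pot_red and dispenser_red below 0.07 m and linear speed of each of pot_red, dowel below 0.03 m/s and distance of dowel from where it was at the start of the episode below 0.03 m and angle between dowel's own z axis and vertical below 0.6 rad and distance of pot_blue from where it was at the start of the episode below 0.015 m); the robot touches nothing.
It fails at once if the blue pot is pushed or pulled in its tube by more than 15 mm (distance of pot_blue from where it was at the start of the episode above 0.015 m).
It also fails if it takes over 48 s, if anything falls off the work surface, if the arm or the gripper's body presses on something with over 40 N, if the wrist force passes 120 N, or if a joint passes its speed limit or range.

## Working session

There is one attempt and no reset: what is moved stays moved. The work goes in short steps, each a Python script; the robot and the scene stay as the last script left them, time stands still between calls to the robot, and variables do not carry over. Pictures are saved under pics/ and viewed, and the job is handed in when it is done.

```bash
mkdir -p pics; ls
cat > h.py <<'E'
import numpy as np, cv2, json
from plant import robot
def snap(cam,name):
    s=robot.snapshot(cam); cv2.imwrite(f'pics/{name}.png',cv2.cvtColor(s['image'],cv2.COLOR_RGB2BGR)); return s
def proj(s,X):
    c=np.array(s['R'])@np.array(X,float)+np.array(s['t']).ravel(); p=np.array(s['camera_matrix'])@c; return p[:2]/p[2]
def onplane(s,px,z):
    R=np.array(s['R']);t=np.array(s['t']).ravel();C=-R.T@t
    d=R.T@np.linalg.inv(np.array(s['camera_matrix']))@np.array([px[0],px[1],1.]); return C+d*(z-C[2])/d[2]
E
python3 - <<'E'
from h import *
np.set_printoptions(precision=1,suppress=True)
for c in ['scene','side','wrist']:
    s=snap(c,c+'0')
    print(c,'C',-np.array(s['R']).T@np.array(s['t']).ravel())
    for q in ['dispenser_red','pot_red','pot_blue','dowel']:
        for r in robot.trace(c,q)[:5]: print(' T',q,round(r['confidence'],2),np.array(r['bbox']))
        for r in robot.pinpoint(c,q)[:5]:
            z={'dispenser_red':0,'pot_red':84,'pot_blue':84,'dowel':5}[q]
            print(' P',q,round(r['confidence'],2),np.array(r['point']),onplane(s,r['point'],z))
print(robot.get_time_s(),robot.get_tool_rot())
E
```

```text
pics
scene C [879.1 376.6 766.2]
 T dispenser_red 0.59 [229.8 199.7 308.5 299. ]
 P dispenser_red 0.81 [263.6 261.6] [580.8 -13.4   0. ]
 T pot_red 0.69 [253.1 214.2 276.5 230.9]
 P pot_red 0.79 [263.7 238.4] [582.5  -6.3  84. ]
 T pot_blue 0.77 [396.6 275.6 420.3 294.5]
 P pot_blue 0.83 [404.1 300.7] [499.  233.1  84. ]
 T dowel 0.85 [188.5  66.6 214.3 146.3]
 T dowel 0.82 [181.8 142.4 200.9 182.6]
 T dowel 0.68 [210.2 105.5 226.2 152.7]
 P dowel 0.65 [191.7 179.9] [ 560.9 -268.9    5. ]
 P dowel 0.59 [221.8 163.5] [ 484.3 -263.6    5. ]
side C [210.5 745.1 589.1]
 T dispenser_red 0.89 [217.3 194.2 297.7 285.4]
 P dispenser_red 0.77 [256.6 265.7] [582.7  -0.8   0. ]
 T pot_red 0.5 [254.8 202.8 264.2 204. ]
 T pot_red 0.49 [213.7 193.7 296.9 282.9]
 T pot_blue 0.64 [228.7 286.4 247.5 296.3]
 T dowel 0.87 [348.3 149.4 361.4 193.9]
 T dowel 0.83 [361.1 118.2 382.6 204.5]
 T dowel 0.58 [317.6 165.9 326.2 208.1]
 P dowel 0.65 [318.9 206.3] [ 556.3 -266.     5. ]
 P dowel 0.59 [365.1 202.4] [ 466.6 -331.8    5. ]
wrist C [ 344.1 -556.7  385.2]
1.35 [-0.   1.   0.2 -0. ]
```

View pics/scene0.png

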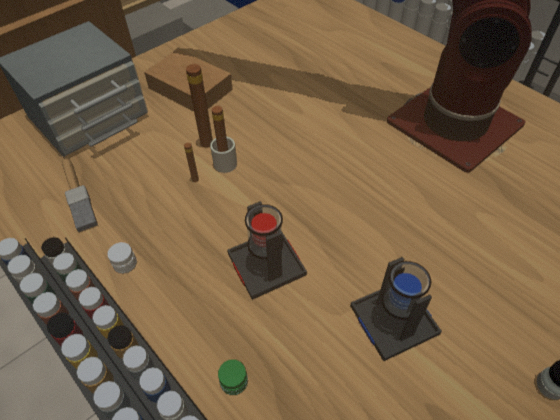

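View pics/side0.png

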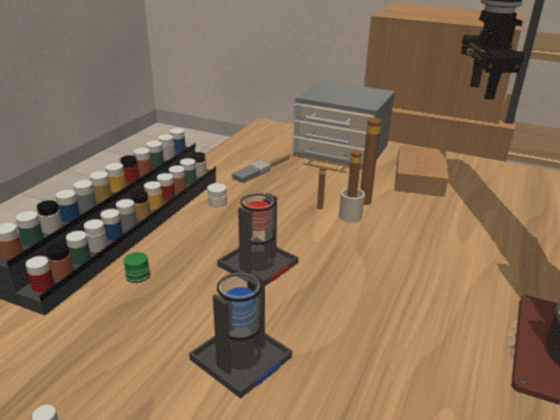

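View pics/wrist0.png

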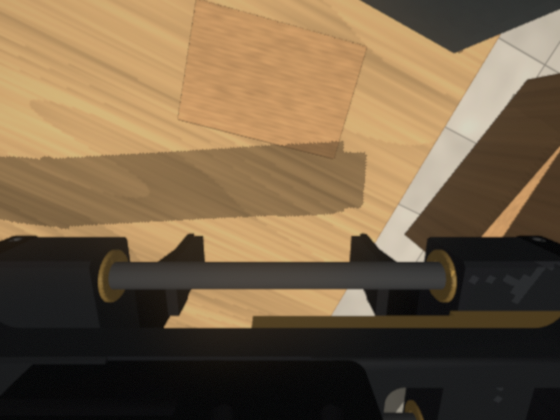

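The scene view shows the cup at (223,155) with the middle dowel's top at (218,109). The tall dowel stands right behind it at (200,105), with a small one at (192,162). The red tube's mouth is at (264,219) and the blue one's at (410,280). I'll zoom in for accurate triangulation.

Run:
```python
import cv2,numpy as np
a=cv2.imread('pics/scene0.png');b=cv2.imread('pics/side0.png')
f=lambda i,x,y,w,h,k:cv2.resize(i[y:y+h,x:x+w],None,fx=k,fy=k,interpolation=cv2.INTER_CUBIC)
cv2.imwrite('pics/c1.png',np.hstack([f(a,170,55,80,130,4.6),f(b,300,105,80,130,4.6)]))
cv2.imwrite('pics/c2.png',np.hstack([f(a,220,195,95,105,4.2),f(b,210,185,95,105,4.2)]))
```

```text
(no output)
```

View pics/c1.png

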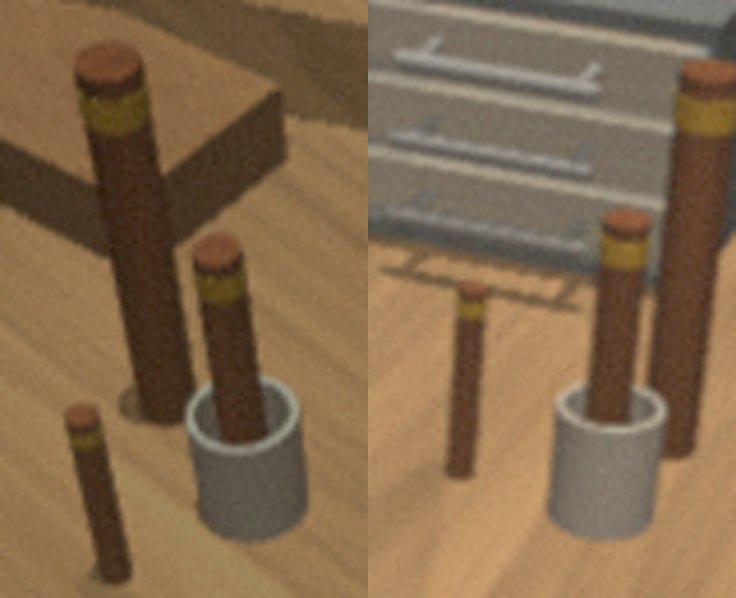

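View pics/c2.png

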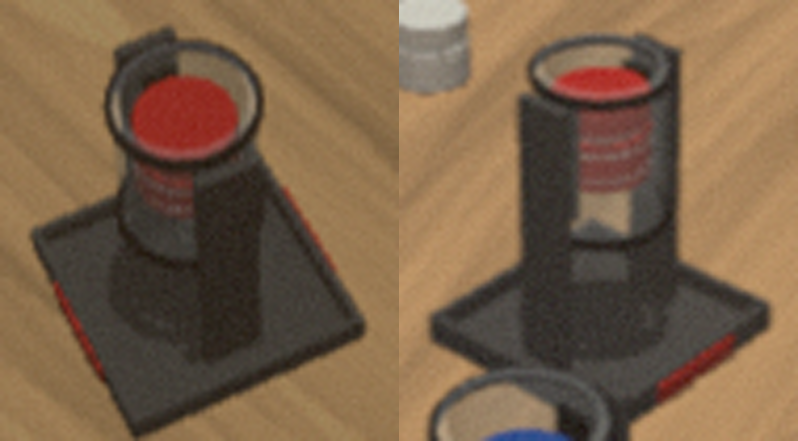

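```bash
cat >> h.py <<'E'
def tri(s1,p1,s2,p2):
    P=[np.array(s['camera_matrix'])@np.c_[np.array(s['R']),np.array(s['t']).ravel()] for s in (s1,s2)]
    X=cv2.triangulatePoints(P[0],P[1],np.array(p1,float).reshape(2,1),np.array(p2,float).reshape(2,1)).ravel()
    X=X[:3]/X[3]; return X,np.linalg.norm(proj(s1,X)-p1),np.linalg.norm(proj(s2,X)-p2)
E
python3 - <<'E'
from h import *
np.set_printoptions(precision=1,suppress=True)
a=robot.snapshot('scene');b=robot.snapshot('side')
D={'mid top 155':((217.6,108.3),(356.3,152.2),155),'cup rim 60':((222.8,145),(352.8,193.3),60),'big top':((193.7,68.7),(373.9,120.7),None),'small top':((188,144.6),(322.8,167.2),None),'mouth 140':((263.8,219.8),(257.6,202.1),140)}
for k,(p,q,z) in D.items():
    X=tri(a,p,b,q); print(k,*X)
    if z: print('   planes',onplane(a,p,z)[:2],onplane(b,q,z)[:2])
# tray corners z=14
for p in [(36,236),(136,432),(362,326),(270,160)]: print(onplane(a,(220+p[0]/4.2,195+p[1]/4.2),14))
for p in [(432,318),(768,308),(620,412)]: print('side',onplane(b,(210+(p[0]-399)/4.2,185+p[1]/4.2),14))
print(robot.solve_ik([500,-265,200],[0,1,0,0]))
print(robot.get_tool_rot(),robot.get_ft_force(),robot.get_width())
E
```

```text
mid top 155 [ 479.  -257.1  157.1] 0.5943739866251695 0.46026118239833375
   planes [ 476.5 -260.8] [ 480.3 -260. ]
cup rim 60 [ 478.3 -258.3   60.2] 0.008724515195937995 0.006971454556752326
   planes [ 478.2 -258.5] [ 478.4 -258.6]
big top [ 469.3 -337.8  201. ] 0.4729561557411115 0.3581037152210844
small top [ 553.  -266.1  103.6] 0.3038075116952826 0.22632082774282383
mouth 140 [581.5  -3.8 137.1] 0.4089683770441045 0.31043981666601267
   planes [582.4  -2.7] [579.2   1.8]
[619.4 -67.9  14. ]
[649.5  36.7  14. ]
[545.2  63.4  14. ]
[514.9 -28.2  14. ]
side [646.6  34.3  14. ]
side [514.  -39.3  14. ]
side [540.4  60.   14. ]
[ 0.5  0.2 -0.1  1.7  0.   1.3 -1.2]
[-0.   1.   0.2  0. ] [0.3 0.4 0.4] 87.16989193322557
```

Heights agree with expectations: dowel top 157 (expected 155) and cup rim 60. The tall dowel stands 79 mm away in −y, so I'll grip with the jaws along x and the camera side facing +y.

Run:
```python
from h import *
np.set_printoptions(precision=3,suppress=True)
Q=[0,.70710678,.70710678,0]
for p in ([478.5,-259,280],[478.5,-259,110],[581.5,-1,280],[581.5,-1,160]): print(robot.solve_ik(p,Q))
x=robot.get_ee_pos(); robot.servo_line([x[0],x[1],300])
robot.reach([478.5,-259,300],Q); robot.gripper_to(60,30)
print(robot.get_ee_pos(),robot.get_time_s())
snap('wrist','w1');snap('scene','s1')
```

```text
[ 0.708  0.111 -0.319  1.622  0.035  1.414  0.385]
[ 0.71   0.231 -0.334  1.846  0.085  1.078  0.344]
[ 0.417  0.218 -0.58   1.524  0.12   1.435 -0.168]
[ 0.402  0.288 -0.565  1.694  0.164  1.207 -0.203]
[ 478.479 -258.964  299.997] 4.325
```

View pics/w1.png

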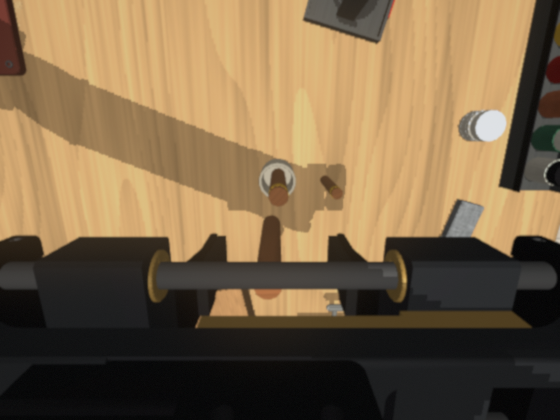

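View pics/s1.png

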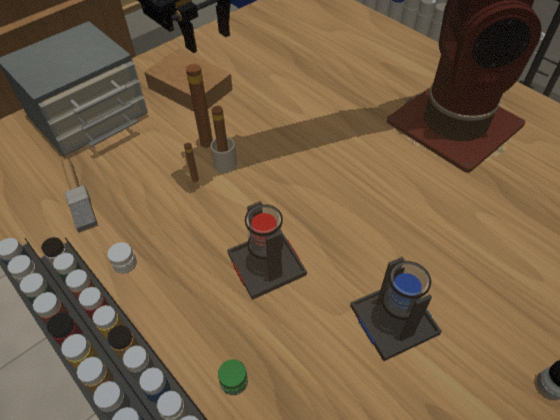

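The wrist view has the dowel's top at (279,195) and the cup's rim at (277,180). Both are centred between the fingers, so x is aligned. I'll check y by projection, then descend.

```bash
python3 - <<'E'
from h import *
np.set_printoptions(precision=2,suppress=True)
s=robot.snapshot('wrist'); print(onplane(s,(279,195),155),onplane(s,(277,180),60))
robot.servo_line([478.5,-259,180]); robot.servo_line([478.5,-259,110],velocity=80)
print(robot.get_ft_force())
robot.gripper_to(10,55); print('w',robot.get_width(),robot.get_ft_force(),robot.get_ee_pos())
s=snap('scene','s2');
robot.servo_line([478.5,-259,285],velocity=120)
print('w',robot.get_width(),robot.get_ft_force(),robot.get_time_s())
snap('scene','s3');snap('side','sd3')
E
cd pics; python3 -c "
import cv2,numpy as np
a=cv2.imread('s3.png')[0:300,100:450];b=cv2.imread('sd3.png')[0:300,150:500]
cv2.imwrite('c3.png',cv2.resize(np.hstack([a,b]),None,fx=1.14,fy=1.14))"
```

```text
[ 481.67 -258.63  155.  ] [ 479.63 -259.12   60.  ]
[-0.23 -0.18  0.08]
w 21.172270825773698 [0.65 0.65 0.1 ] [ 478.43 -258.98  109.93]
w 21.045121374963873 [-0.03  0.14 -1.01] 8.8583
```

View pics/c3.png

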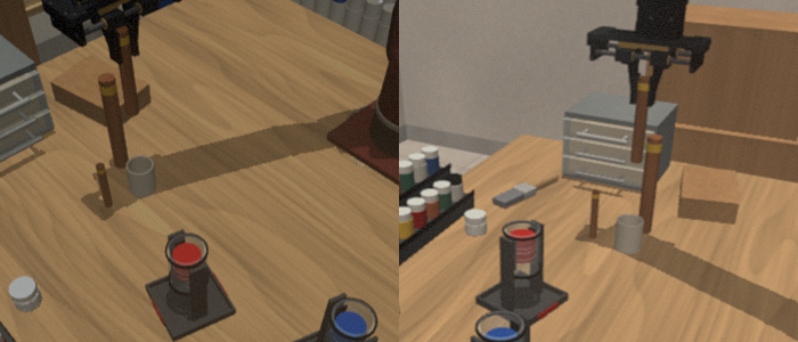

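The dowel is held upright, out of its cup (held at crop (130,75) in scene and (640,115) in side). Next I move it over the red tube and check the fit.

```bash
python3 - <<'E'
from h import *
np.set_printoptions(precision=2,suppress=True)
robot.servo_line([581.5,-1.5,285],velocity=200)
robot.servo_line([581.5,-1.5,258],velocity=100)
print(robot.get_width(),robot.get_ee_pos(),robot.get_time_s())
a=snap('scene','s4');b=snap('side','sd4')
print('expected tip',proj(a,[581.5,-1.5,153]),proj(b,[581.5,-1.5,153]))
print('expected mouth ctr',proj(a,[581.5,-1.5,140]),proj(b,[581.5,-1.5,140]))
E
cd pics; python3 -c "
import cv2,numpy as np
a=cv2.imread('s4.png')[150:290,210:310];b=cv2.imread('sd4.png')[130:270,205:305]
cv2.imwrite('c4.png',cv2.resize(np.hstack([a,b]),None,fx=4,fy=4,interpolation=2))"
```

```text
21.43275154003665 [581.21  -1.99 257.77] 10.9083
expected tip [264.41 215.04] [257.26 194.51]
expected mouth ctr [264.71 219.95] [257.26 201.02]
```

View pics/c4.png

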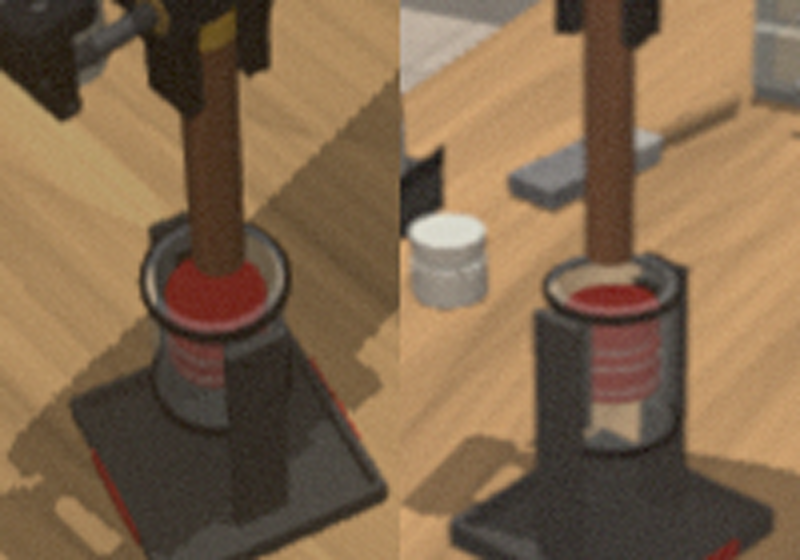

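The tip is at scene (264.5,218) and side (257.3,196), centred over the mouth and matching the projection. Now I push.

```bash
python3 - <<'E'
from h import *
np.set_printoptions(precision=2,suppress=True)
for z in [235,220,208,196,184,174,166,162]:
    robot.servo_line([581.5,-1.5,z],velocity=50); print(z,robot.get_ft_force(),robot.get_width(),robot.get_time_s())
a=snap('scene','s5');b=snap('side','sd5')
for c in ('scene','side'):
    for r in robot.trace(c,'pot_red')[:2]: print(c,r['confidence'],r['bbox'])
E
cd pics; python3 -c "
import cv2,numpy as np
a=cv2.imread('s5.png')[170:310,210:310];b=cv2.imread('sd5.png')[160:300,205:305]
cv2.imwrite('c5.png',cv2.resize(np.hstack([a,b]),None,fx=4,fy=4,interpolation=2))"
```

```text
235 [-0.08  0.19 -0.96] 20.6277283461378 11.6167
220 [0.86 0.06 1.86] 20.791037383368373 12.0667
208 [1.   0.54 2.08] 20.86621254842016 12.4583
196 [2.57 0.45 0.1 ] 20.955749483311365 12.85
184 [-0.51  0.59 -0.81] 20.66894069261378 13.2417
174 [-0.07  0.67 -0.16] 21.08550129214104 13.5917
166 [ 0.09  0.43 -0.37] 20.94792669213117 13.9
162 [ 0.92 -0.37 -0.63] 20.661363604842943 14.15
scene 0.64 [253.7, 256.8, 268.4, 273.3]
side 0.87 [254.2, 242.7, 266.7, 268.5]
```

View pics/c5.png

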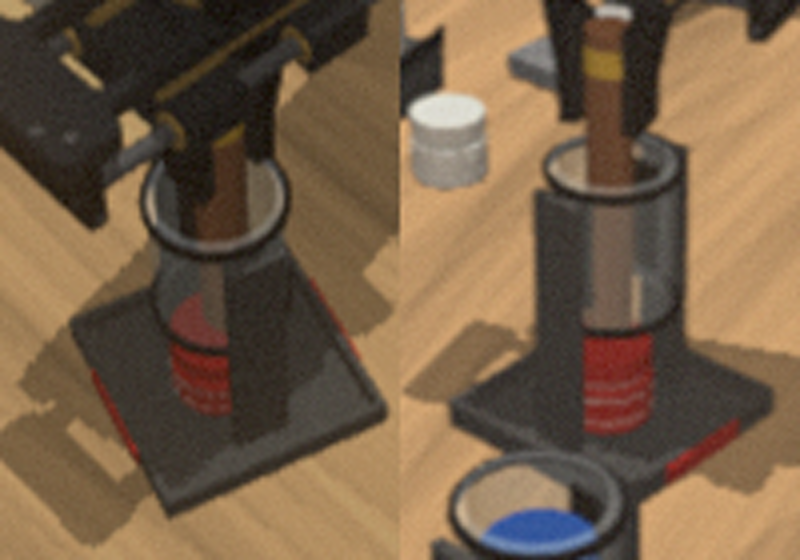

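The red pot now stands in the tray (side (258,255), scene (261,265)), with the dowel above it and no contact force. I'll withdraw and look at how far the dowel sticks out of the grip.

```bash
python3 - <<'E'
from h import *
np.set_printoptions(precision=2,suppress=True)
robot.hold(0.2)
robot.servo_line([581.5,-1.5,285],velocity=120)
robot.servo_line([478.5,-259,285],velocity=200)
robot.servo_line([478.5,-259,180],velocity=120)
robot.hold(0.1)
a=snap('scene','s6');b=snap('side','sd6')
print(robot.get_time_s(),robot.get_width(),proj(a,[478.5,-259,75]),proj(b,[478.5,-259,75]))
E
cd pics; python3 -c "
import cv2,numpy as np
a=cv2.imread('s6.png')[50:190,170:270];b=cv2.imread('sd6.png')[90:230,300:400]
cv2.imwrite('c6.png',cv2.resize(np.hstack([a,b]),None,fx=4,fy=4,interpolation=2))"
```

```text
18.4833 21.145371202946777 [221.77 139.64] [353.46 187.02]
```

View pics/c6.png

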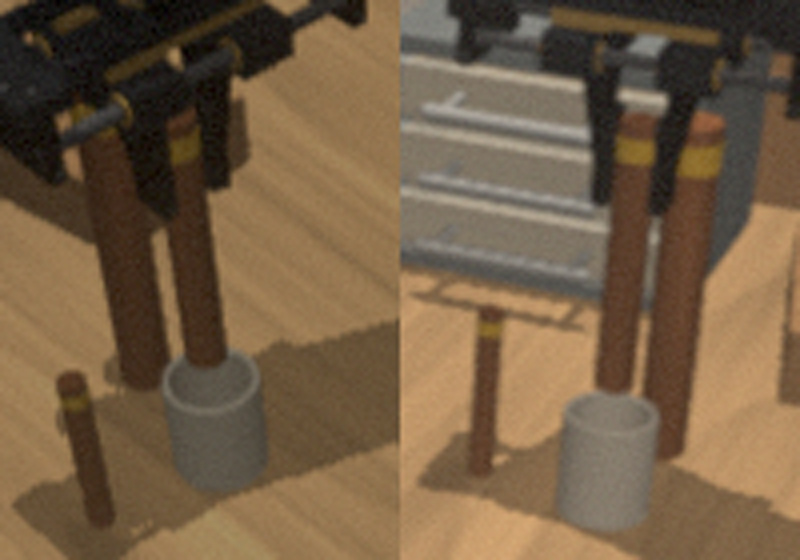

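The tip is at scene (221.5,139) and side (354,186), matching the projection, so the dowel hasn't slipped and is over the cup. I'll lower it and release.

Run:
```python
from h import *
np.set_printoptions(precision=2,suppress=True)
robot.servo_line([478.5,-259,111],velocity=70); print(robot.get_ft_force())
robot.gripper_to(60); print(robot.get_width())
robot.hold(0.3)
robot.servo_line([478.5,-259,300],velocity=120); robot.hold(0.5)
a=snap('scene','s7');b=snap('side','sd7')
print(robot.get_time_s(),robot.get_ft_force(),proj(a,[478.5,-259,155]),proj(b,[478.5,-259,155]))
for c in ('scene','side'):
  for q in ('pot_red','pot_blue'):
    for r in robot.trace(c,q)[:1]: print(c,q,r['confidence'],r['bbox'])
```

```text
[-1.2  -0.78 -0.49]
59.71300239863259
23.1667 [-0.27 -0.71 -0.23] [217.35 109.18] [357.01 152.53]
scene pot_red 0.48 [250.7, 258.3, 270.5, 272.6]
scene pot_blue 0.84 [396.0, 275.9, 421.5, 293.4]
side pot_red 0.93 [252.2, 243.5, 265.0, 266.9]
side pot_blue 0.61 [228.9, 284.1, 248.0, 299.2]
```

View pics/s7.png

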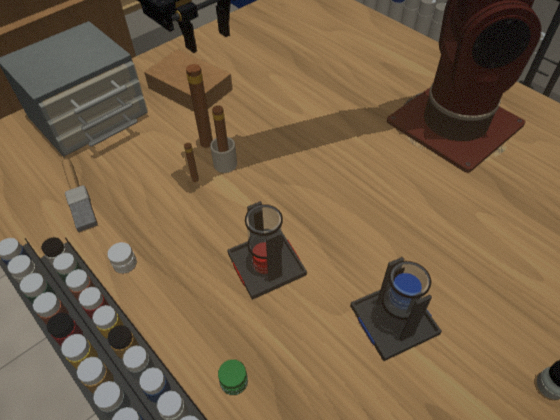

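View pics/sd7.png

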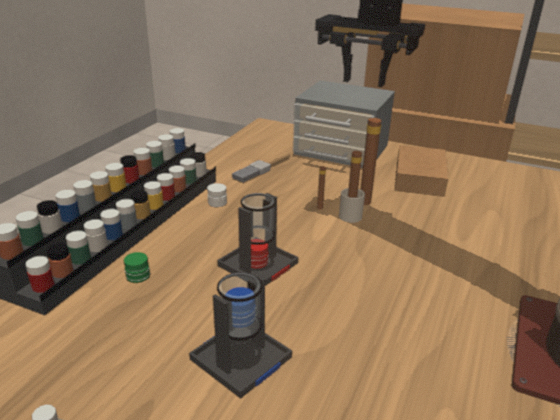

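The dowel stands upright in its cup, with its top at scene (218,108) and side (356,152), the same as at the start. The red pot sits in its tray at scene (262,265), the blue pot is unmoved, and the gripper is clear. I'm handing in.

```bash
python3 -c "
from plant import robot
robot.job_done()"
```

```text
the job is handed in; nothing more can be done
```

I pushed the red pot out of its tube with the middle-sized dowel, put the dowel back in its cup, let go and handed the job in. The clock was at 23.2 s of the 48 s allowed just before I handed in; no verdict was reported.

- **Red pot:** the last pictures show it in its own dispenser's tray under the tube, with the dowel away from it.
- **Dowel:** it stands upright in its cup. Its top is within about a pixel of where it started, and the gripper is clear above it.
- **Blue pot:** its box in the scene camera is within about a pixel of the starting one, and within about 3 pixels in the side camera. I read that as unmoved.
- **Push force:** I read it only between the short push steps and saw about 2 to 3 N, less than the 5 to 15 N expected. I did not record the peak force during the push.
- **Disagreement between measurements:** estimates of the dispenser axis differed by a few mm between cameras, up to about 8 mm in y. The dowel still went down the tube without jamming.

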